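Stir the polishing beads round a clamped flange

TASK

Take the stirring rod from its fork rest and, with its tip down among the ceramic beads, stir them anticlockwise (seen from above) round the clamped flange until the orange bead has gone once right round and is back beside the blue lug. Keep every bead in the pan, touch beads only with the rod, and leave the other things on the bench where they are. Then hang the rod back upright in the fork rest, its collar on both prongs.

Things in the scene. Friction and masses are not known exactly. Their poses are not given: they have to be found in the camera images.
- pan: open round aluminium pan, fixed, 160 mm outside diameter, 76 mm inner radius, rim 42 mm and inner floor 6 mm above the bench. Beads lie in the ring-shaped channel between the flange and the wall (radius 34 to 76 mm). Origin: centre of its underside; z up; its -x axis points at the blue lug outside the wall. Anticlockwise from above, the -x side is followed by -y, then +x, then +y
- flange: steel flange clamped in the middle of the pan, fixed: foot 68 mm diameter and 10 mm thick, boss 34 mm diameter, 26 mm high in all; a nut and stud on it end 50 mm above the bench. Origin: centre of its underside, 6 mm above the bench
- lug_spot (a point): point on the pan's inner floor at mid-channel, 55 mm from the pan's centre, straight inside the blue lug (26 mm wide, 40 mm high, outside the wall): the orange bead starts here and ends here
- tracer: orange bead: loose short barrel, 28 mm diameter, 20 mm high, about 25 g, standing on a flat end in the channel beside the lug. Origin: centre of its underside. Beads slide easily (friction about 0.25); two cannot pass abreast, nor slip past the rod when it runs at mid-channel. At the start the channel is free of beads over about 140 degrees clockwise of this bead
- bead_1: white ceramic bead of the same size and shape as the orange one, loose in the channel; origin: centre of its underside
- bead_2: white ceramic bead of the same size and shape as the orange one, loose in the channel; origin: centre of its underside
- bead_3: white ceramic bead of the same size and shape as the orange one, loose in the channel; origin: centre of its underside
- bead_4: white ceramic bead of the same size and shape as the orange one, loose in the channel; origin: centre of its underside
- bead_5: white ceramic bead of the same size and shape as the orange one, loose in the channel; origin: centre of its underside
- rod: stirring rod, 167 mm long, about 0.12 kg, hanging upright in the fork rest. Origin: centre of the lower tip; z runs up the rod. Steel shank 14 mm diameter up to z = 100 mm, black collar 42 mm diameter from 100 to 106 mm, above it a yellow square grip 22 x 22 mm up to 165 mm, its faces square to the rod's x and y. Take the grip from above around z = 140 mm
- rest: fixed blue fork on a post, prong tops 125 mm above the bench. The 22 mm slot runs along x from its closed end (+26 mm) to its open end (-44 mm); lips 4 mm high on the tips from -39 mm. Origin: on the bench below the hanging point. Hung, the rod's collar lies on the prongs, its tip 25 mm above the bench. Nothing stands above the prongs: the rod lifts straight up and lowers straight in
- micrometer: bystander: green micrometer lying on the bench, 50 x 137 x 13 mm, origin at the centre of its underside
- loupe: bystander: black loupe, 37 mm diameter, 35 mm high, origin at the centre of its underside
- marker_red: bystander: white and red marker lying on the bench, 139 mm long, origin at the centre of its underside
Things that resemble listed ones, but are neither listed nor needed, are in the scene too. What is shaped like the bead_5 but black is not meant.

How it is judged:
By the outcome, as a careful person would: the job done as asked, in the order asked, and still so for the second after the job is handed in, with the robot touching nothing.
It also fails if it takes over 64 s, if anything falls off the work surface, if the arm or the gripper's body presses on something with over 40 N, if the wrist force passes 120 N, or if a joint passes its speed limit or range.

ROBOT

A 7-joint arm with a two-finger parallel gripper is mounted at the origin on the work surface; the furniture and walls round the work are solid. World frame = base frame: x ahead of the robot, y to its left, z up, the work surface at z = 0. Lengths are in m, angles in rad, forces in N, time in s.
With the tool pointing down it reaches from about 0.35 to 0.9 m from the base axis. Payload 8.1 kg.
Tool frame: the origin (TCP) lies at the centre of the arm's flange, where the gripper is bolted on; the fingertips stand 178 mm ahead of it and the grasp point (between the pads) lies 159 mm ahead of it; z points along the fingers, y is the line along which they close (so a half turn about z gives the same grasp; the last joint's range is limited). The gripper opens to 92 mm and grips with 3 to 60 N. Pads are 19 mm wide; open, the fingers measure 130 mm over their backs; the gripper's body (75 mm by 190 mm) begins 47 mm behind the grasp point.
Start: joints at [1.228, 0.434, 0.025, 1.573, -0.012, 1.134, -0.075], TCP at [0.148, -0.607, 0.405] pointing down, gripper open.
Joint ranges: [-2.62, 2.62], [-0.44, 2.09], [-1.27, 1.32], [0.08, 2.57], [-1.32, 4.46], [0.12, 2], [-2.74, 2.74]. Speed limits (rad/s): [2.22, 2.22, 3.01, 3.01, 3.14, 3.14, 3.14].

INTERFACE

Orientations are given as a unit quaternion [x, y, z, w].
In Python, from rig import robot, read_camera, camera_params gives the robot as it stands.
- The arm moves only by the shell command python3 -m crank 'ROWS'. ROWS is JSON, a list of rows, each an object of numbers: "gripper": the closure, from -1 (fully open) to 1 (shut); "dx", "dy", "dz": the shift along the tool's x, y, z in mm; "rx", "ry", "rz": the turn, a rotation vector about the tool's x, y, z in rad. A call has 1 to 8 rows; each row shifts and turns the commanded pose from where the row before left it, along the tool's axes as they then stand; what a row does not reach is not made up. A row lasts 1/8 s, in which the tool goes at most 62.5 mm and 10.7 degrees, less where a joint would pass 70% of its speed; a pose out of reach is approached as far as the arm can. A call is refused whole if a number of a shift passes 62.5 or a number of a turn 0.188, either way. A call with a gripper value outside its range is refused whole. The fingers move at their own pace and stop on an object; the grip force is fixed at half the most. Time passes only in rows, so rows that do not move let the fingers close. It gives the time, the measured TCP pose, the force, the opening and the grip force at its end, in the units of the state.
- robot.observe(): the state, without advancing time (a new reading comes with each control period).
- read_camera(name): name is "scene" or "top" or "wrist"; returns the picture (480x640x3 uint8, red, green, blue); there is no depth.
- camera_params(name): a dict with "mtx" (3x3 intrinsics, pixels), "rvec" (rotation vector, rad) and "tvec" (3), from world to camera coordinates, as OpenCV has them. Camera axes: x right, y down, z forward; pixel columns grow to the right and rows downward; lengths in m; the calibration is good to about 2 mm. The wrist camera is an equidistant fisheye: a pixel r from the principal point sees the ray r / f radians off the axis. A picture is of the moment at which its call begins: read the wrist's pose just before it. camera_params takes no time and is no camera call; for the wrist camera it gives the pose at the moment of the call.
- robot.close_job(): hands the job in; it is judged then, once.
The state is a dict: "t": time; "joint_positions": joint angles; "qvel": joint speeds; "tau": joint torques, N m; "position": TCP position; "eef_rot": TCP orientation; "ft_force": force on the tool from outside, world axes, zero at the start; "torque": the same for the moment, N m; "gripper_width": finger opening in m; "grip_force": force on a finger pad.
Only numpy, scipy, OpenCV 4.12 (cv2) and the standard library are available. Lean on these libraries where they do the work, as an engineer would, in place of code of your own. Each camera call takes 0.05 s, during which the arm holds its last target. There are 200 camera calls.

## Working session

There is one attempt and no reset: what is moved stays moved. The work goes in short steps, Python scripts to look and compute and a shell command to move; the robot and the scene stay as the last step left them, time stands still between calls to the robot, and variables do not carry over. Pictures are saved under pics/ and viewed, at most 10 in all, crops included, and the job is handed in when it is done.

```bash
mkdir -p pics; cat > h.py <<'E'
import numpy as np, cv2
from rig import robot, read_camera, camera_params
from scipy.spatial.transform import Rotation as R
def ray(name,u,v,p=None):
    p=p or camera_params(name); K=np.array(p["mtx"],float); Rm=cv2.Rodrigues(np.array(p["rvec"],float))[0]; t=np.array(p["tvec"],float).ravel()
    x=(u-K[0,2])/K[0,0]; y=(v-K[1,2])/K[1,1]
    if name=="wrist":
        r=np.hypot(x,y); d=np.array([x/r*np.sin(r),y/r*np.sin(r),np.cos(r)]) if r>1e-9 else np.array([0,0,1.])
    else: d=np.array([x,y,1.])
    return -Rm.T@t, Rm.T@d
def onz(name,u,v,z,p=None):
    o,d=ray(name,u,v,p); return o+d*(z-o[2])/d[2]
def save(name,im): cv2.imwrite("pics/"+name+".png",im[:,:,::-1])
E
python3 - <<'E'
from h import *
s=robot.observe(); print(s)
for n in("scene","top"):
    save(n+"0",read_camera(n)); p=camera_params(n); o,d=ray(n,320,240); print(n,o,d,np.array(p["mtx"]))
E
```

```text
{'t': 0.0, 'joint_positions': array([ 1.22841035,  0.43519018,  0.02497117,  1.57411147, -0.01160072,
        1.13401418, -0.07510943]), 'qvel': array([ 0.0005055 , -0.00041246, -0.00022283, -0.00051164,  0.00021776,
       -0.00132972,  0.00088872]), 'tau': array([ 3.32244808e-04, -6.67853308e+01,  9.84687880e-01, -3.14460397e+01,
       -6.08412805e-02,  4.29440523e-02,  1.37794123e-04]), 'position': array([ 0.14834469, -0.60688716,  0.40395956]), 'eef_rot': array([ 9.92825799e-01,  1.19567179e-01, -1.63990691e-04, -7.71856796e-04]), 'ft_force': array([-0.25556353, -0.21008405, -0.16921592]), 'torque': array([0.00067729, 0.04631477, 0.03919689]), 'grip_force': 0.0, 'gripper_width': 0.09177681107514832}
scene [ 0.19626902 -0.79939293  0.53109347] [ 0.35591562  0.74976533 -0.55784737] [[490.15840621   0.         320.82866019]
 [  0.         490.15840621 238.11358471]
 [  0.           0.           1.        ]]
top [ 0.33010099 -0.17558068  0.90144394] [ 0.2207458   0.00173641 -0.97536793] [[540.24686404   0.         321.68055372]
 [  0.         540.24686404 235.65654799]
 [  0.           0.           1.        ]]
```

View pics/scene0.png

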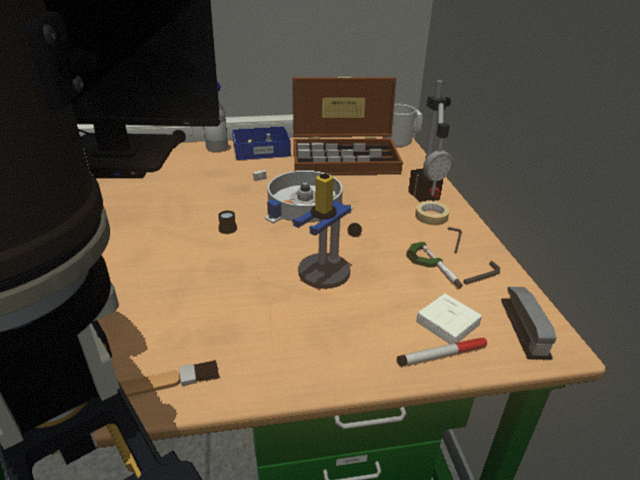

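View pics/top0.png

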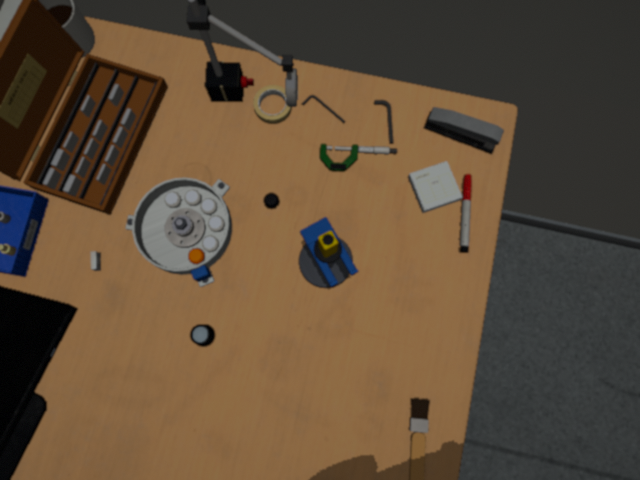

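The top view shows the pan centred near (181,225). The orange bead is at (196,257) beside the blue lug (201,272), and the white beads lead it anticlockwise up to (173,199). The rod's yellow grip is at (327,243) in the fork, whose prongs run diagonally. The scene view agrees.

```bash
python3 - <<'E'
from h import *
im=cv2.imread("pics/top0.png"); hsv=cv2.cvtColor(im,cv2.COLOR_BGR2HSV)
def blobs(m,a=15):
    n,l,st,c=cv2.connectedComponentsWithStats(m.astype(np.uint8)*255)
    return [(c[i],st[i,4],l==i) for i in range(1,n) if st[i,4]>=a]
H,S,V=hsv[...,0].astype(int),hsv[...,1].astype(int),hsv[...,2].astype(int)
x0=lambda m,u0,u1,v0,v1:(m & np.pad(np.ones((v1-v0,u1-u0),bool),((v0,480-v1),(u0,640-u1))))
for c,a,_ in blobs(x0((H>6)&(H<16)&(S>180)&(V>140),120,240,170,300),20): print("orange",c,a,onz("top",*c,.026))
for c,a,_ in blobs(x0((H>100)&(H<130)&(S>120),180,380,200,310),20): print("blue",c,a,onz("top",*c,.04),onz("top",*c,.125))
for c,a,m in blobs(x0((H>20)&(H<35)&(S>150)&(V>60),300,360,220,280),20): print("yellow",c,a,onz("top",*c,.16), cv2.minAreaRect(np.argwhere(m)[:,::-1].astype(np.float32)), [onz("top",*c,z) for z in(.19,)])
g=cv2.cvtColor(im,cv2.COLOR_BGR2GRAY)
crops=[cv2.resize(im[165:300,115:250],None,fx=4,fy=4,interpolation=cv2.INTER_CUBIC)[:,:400*2],]
b=cv2.resize(im[205:295,290:365],None,fx=3.4,fy=6,interpolation=cv2.INTER_CUBIC)
b=cv2.resize(im[210:295,290:365],(260,295),interpolation=cv2.INTER_CUBIC)
out=np.zeros((540,800,3),np.uint8); out[:540,:540]=crops[0]; out[:295,540:]=b
cv2.imwrite("pics/crop1.png",out)
E
```

```text
blue [318.9486166  247.60342556] 759 [ 0.51243061 -0.17190483  0.04      ] [ 0.49443986 -0.17226753  0.125     ]
blue [346.45106383 259.66808511] 235 [ 0.49086299 -0.21577783  0.04      ] [ 0.47500035 -0.21181151  0.125     ]
blue [200.49740933 272.73056995] 193 [0.47787586 0.02057774 0.04      ] [0.46329469 0.00122249 0.125     ]
yellow [327.76704545 241.34090909] 176 [ 0.49557965 -0.18511007  0.16      ] ((327.70001220703125, 240.4000701904297), (15.652474403381348, 16.994117736816406), 63.43495178222656) [array([ 0.48888412, -0.1847245 ,  0.19      ])]
```

View pics/crop1.png

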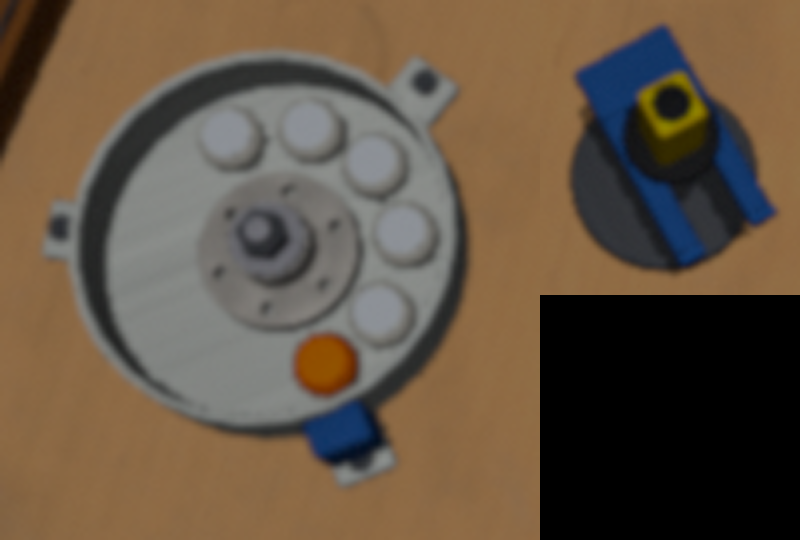

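The crop shows the rim ellipse centred near crop (268,241) and the flange foot centre near (280,250). The orange bead top is at (325,363), the grip top at (671,102), and the slot edges run (578,75)→(680,262).

```bash
python3 - <<'E'
from h import *
np.set_printoptions(precision=4,suppress=True)
P=lambda x,y,z:onz("top",115+x/4,165+y/4,z)
F=lambda x,y,z:onz("top",290+(x-540)/3.467,210+y/3.47,z)
print("foot",P(280,250,.016),"rimL",P(73,241,.042),"rimR",P(466,241,.042),"rimT",P(268,48,.042),"rimB",P(268,433,.042))
print("stud",P(257,228,.05))
b=[P(*q,.026) for q in((325,363),(380,313),(405,233),(374,164),(311,130),(231,138))]
print("beads",np.array(b)); print("lug",P(338,420,.04))
print("grip",F(671,102,.19)); a=F(578,75,.125);c=F(680,262,.125);a2=F(667,27,.125);c2=F(775,213,.125)
for p,q in((a,c),(a2,c2)): print("slot",np.degrees(np.arctan2(*(q-p)[1::-1])),p,q)
g=[F(*q,.19) for q in((638,92),(687,72),(706,113),(656,136))]
print("gripangles",[np.degrees(np.arctan2(*(g[(i+1)%4]-g[i])[1::-1])) for i in range(4)],np.mean(g,0))
o1,d1=ray("scene",324,176);o2,d2=ray("top",327.8,239.4)
A=np.stack([d1,-d2],1);k=np.linalg.lstsq(A,o2-o1,rcond=None)[0];print("tri",o1+k[0]*d1,o2+k[1]*d2)
for q in((113,178),(75,178),(185,132)): print("mon",onz("scene",*q,0))
print("wrist",ray("wrist",320,240))
o=robot.observe();r=R.from_quat(o["eef_rot"]).as_matrix();print(r)
E
```

```text
foot [0.5604 0.0536 0.016 ] rimL [0.5605 0.1322 0.042 ] rimR [ 0.5547 -0.0295  0.042 ] rimT [0.6414 0.0539 0.042 ] rimB [0.4777 0.0499 0.042 ]
stud [0.5612 0.0544 0.05  ]
beads [[ 0.5089  0.0313  0.026 ]
 [ 0.5293  0.0088  0.026 ]
 [ 0.5633 -0.0013  0.026 ]
 [ 0.5938  0.0121  0.026 ]
 [ 0.6098  0.0391  0.026 ]
 [ 0.6075  0.0729  0.026 ]]
lug [0.4824 0.0223 0.04  ]
grip [ 0.4916 -0.1848  0.19  ]
slot -153.65563636974 [ 0.5196 -0.1465  0.125 ] [ 0.4379 -0.1869  0.125 ]
slot -152.78729803083624 [ 0.5393 -0.1852  0.125 ] [ 0.4571 -0.2275  0.125 ]
gripangles [np.float64(-69.32270232810438), np.float64(-157.95849080173645), np.float64(113.08988309856629), np.float64(19.82026986651558)] [ 0.4911 -0.1851  0.19  ]
tri [ 0.4921 -0.1852  0.1919] [ 0.4912 -0.1848  0.1916]
mon [0.196  0.3416 0.    ]
mon [0.1152 0.3749 0.    ]
mon [0.4107 0.5661 0.    ]
wrist (array([ 0.2222, -0.589 ,  0.3839]), array([-0.2857, -0.0714, -0.9557]))
[[ 0.9714  0.2374 -0.0005]
 [ 0.2374 -0.9714  0.0013]
 [-0.0001 -0.0014 -1.    ]]
```

```bash
python3 -m crank '[{"dx":20,"dy":-15},{"dx":36,"dy":-27.4},{"dx":36,"dy":-27.4},{"dx":36,"dy":-27.4},{"dx":36,"dy":-27.4},{"dx":36,"dy":-27.4},{"dx":36,"dy":-27.4},{"dx":36,"dy":-27.4}]' | tail -5; python3 -m crank '[{"dx":36,"dy":-27.4},{"dx":36,"dy":-27.4},{"dx":36,"dy":-27.4},{"dx":36,"dy":-27.4},{"dx":36,"dy":-27.4},{"dx":17,"dy":-12},{"rz":-0.1},{"rz":-0.1}]'|tail -5
python3 - <<'E'
from h import *
s=robot.observe();print(s["t"],s["position"],R.from_quat(s["eef_rot"]).as_matrix())
save("w1",read_camera("wrist"))
E
```

```text
0.1 [ 0.14834094 -0.60692496  0.40405398] [[ 9.71409498e-01  2.37409706e-01 -4.67187003e-04]
 [ 2.37410123e-01 -9.71408617e-01  1.31581228e-03]
 [-1.41442875e-04 -1.38910747e-03 -9.99999025e-01]]invalid input at $[0]: expected keys gripper, dx, dy, dz, rx, ry, rz
invalid input at $[0]: expected keys gripper, dx, dy, dz, rx, ry, rz
```

View pics/w1.png

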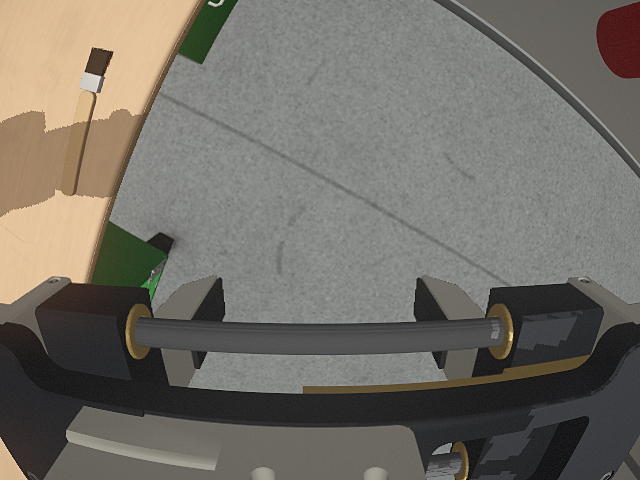

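The arm hasn't moved: every row needs all seven keys. The picture shows only the floor and bench edge between the open fingers.

```bash
python3 -m crank '[{"gripper":-1,"dx":20,"dy":-15,"dz":0,"rx":0,"ry":0,"rz":0},{"gripper":-1,"dx":36,"dy":-27.4,"dz":0,"rx":0,"ry":0,"rz":0},{"gripper":-1,"dx":36,"dy":-27.4,"dz":0,"rx":0,"ry":0,"rz":0},{"gripper":-1,"dx":36,"dy":-27.4,"dz":0,"rx":0,"ry":0,"rz":0},{"gripper":-1,"dx":36,"dy":-27.4,"dz":0,"rx":0,"ry":0,"rz":0},{"gripper":-1,"dx":36,"dy":-27.4,"dz":0,"rx":0,"ry":0,"rz":0},{"gripper":-1,"dx":36,"dy":-27.4,"dz":0,"rx":0,"ry":0,"rz":0},{"gripper":-1,"dx":36,"dy":-27.4,"dz":0,"rx":0,"ry":0,"rz":0}]' && python3 -m crank '[{"gripper":-1,"dx":36,"dy":-27.4,"dz":0,"rx":0,"ry":0,"rz":0},{"gripper":-1,"dx":36,"dy":-27.4,"dz":0,"rx":0,"ry":0,"rz":0},{"gripper":-1,"dx":36,"dy":-27.4,"dz":0,"rx":0,"ry":0,"rz":0},{"gripper":-1,"dx":36,"dy":-27.4,"dz":0,"rx":0,"ry":0,"rz":0},{"gripper":-1,"dx":17,"dy":-12,"dz":0,"rx":0,"ry":0,"rz":0},{"gripper":-1,"dx":0,"dy":0,"dz":0,"rx":0,"ry":0,"rz":-0.1},{"gripper":-1,"dx":0,"dy":0,"dz":0,"rx":0,"ry":0,"rz":-0.1},{"gripper":-1,"dx":0,"dy":0,"dz":0,"rx":0,"ry":0,"rz":0}]'
python3 - <<'E'
from h import *
s=robot.observe();print(s["t"],s["position"],R.from_quat(s["eef_rot"]).as_matrix())
print(camera_params("wrist"))
save("w2",read_camera("wrist"))
E
```

```text
t: 1.15
position: [0.3642, -0.3404, 0.4047]
eef_rot: [0.993, 0.12, -0.0, 0.0]
ft_force: [1.4, 0.3, -0.3]
gripper_width: 0.0922
grip_force: 0.0
t: 2.15
position: [0.491, -0.1853, 0.4045]
eef_rot: [0.976, 0.218, -0.0, -0.0]
ft_force: [-0.2, 0.7, 1.2]
gripper_width: 0.092
grip_force: 0.0
2.15 [ 0.49096717 -0.18532847  0.40449863] [[ 9.05122104e-01  4.25151428e-01 -4.89928393e-04]
 [ 4.25151538e-01 -9.05122174e-01  1.40533693e-04]
 [-3.83696952e-04 -3.35493961e-04 -9.99999870e-01]]
{'mtx': array([[371.64829954,   0.        , 318.9176748 ],
       [  0.        , 371.64829954, 236.00860415],
       [  0.        ,   0.        ,   1.        ]]), 'rvec': array([-2.43991566,  1.54875382,  0.22561556]), 'tvec': array([-0.376465  ,  0.31385242,  0.49422468])}
```

View pics/w2.png

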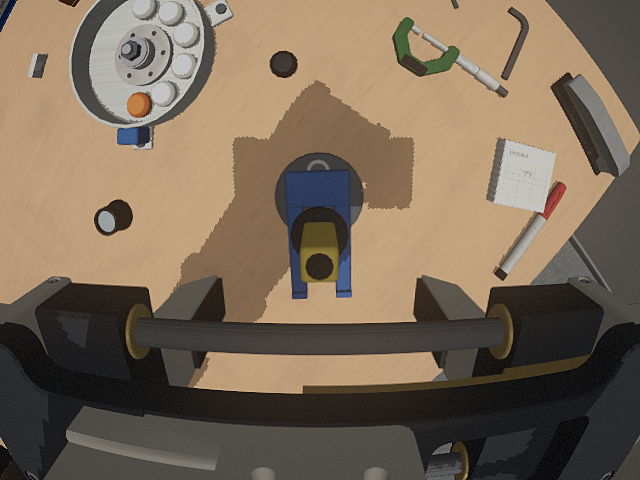

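The grip's black cap is at (320,265). The fork edges run nearly vertical in the image (columns 288–352), and the finger pads bracket it around columns 220 and 415.

```bash
python3 - <<'E'
from h import *
np.set_printoptions(precision=4,suppress=True)
im=cv2.imread("pics/w2.png");hsv=cv2.cvtColor(im,cv2.COLOR_BGR2HSV).astype(int);H,S,V=hsv[...,0],hsv[...,1],hsv[...,2]
p=camera_params("wrist")
y=((H>20)&(H<35)&(S>120)&(V>40));y[:200]=0;y[300:]=0;y[:,:280]=0;y[:,360:]=0
print("cols per row",[(r,*np.flatnonzero(y[r])[[0,-1]]) for r in range(220,290,5) if y[r].any()], "rows",np.flatnonzero(y.any(1))[[0,-1]])
print("cap",onz("wrist",320,265,.191,p))
b=(H>100)&(H<130)&(S>110);b[:160]=0;b[310:]=0;b[:,:270]=0;b[:,370:]=0
for r in range(175,300,15):
    c=np.flatnonzero(b[r]); 
    if len(c):
        l=onz("wrist",c[0],r,.125,p);q=onz("wrist",c[-1]+1,r,.125,p); print(r,c[0],c[-1],l,q,(l+q)/2)
E
```

```text
cols per row [(225, np.int64(304), np.int64(334)), (230, np.int64(303), np.int64(335)), (235, np.int64(302), np.int64(336)), (240, np.int64(302), np.int64(336)), (245, np.int64(301), np.int64(337)), (250, np.int64(299), np.int64(338)), (255, np.int64(300), np.int64(338)), (260, np.int64(300), np.int64(337)), (265, np.int64(301), np.int64(337)), (270, np.int64(301), np.int64(337)), (275, np.int64(301), np.int64(337)), (280, np.int64(302), np.int64(336))] rows [222 281]
cap [ 0.4928 -0.1852  0.191 ]
175 286 348 [ 0.5208 -0.1459  0.125 ] [ 0.5395 -0.1859  0.125 ] [ 0.5301 -0.1659  0.125 ]
190 287 348 [ 0.5113 -0.1509  0.125 ] [ 0.5298 -0.1906  0.125 ] [ 0.5206 -0.1708  0.125 ]
205 288 340 [ 0.5016 -0.156   0.125 ] [ 0.5176 -0.1902  0.125 ] [ 0.5096 -0.1731  0.125 ]
220 288 345 [ 0.4915 -0.1605  0.125 ] [ 0.5093 -0.1983  0.125 ] [ 0.5004 -0.1794  0.125 ]
235 289 349 [ 0.4815 -0.1657  0.125 ] [ 0.5004 -0.2059  0.125 ] [ 0.491  -0.1858  0.125 ]
250 290 294 [ 0.4713 -0.171   0.125 ] [ 0.4729 -0.1743  0.125 ] [ 0.4721 -0.1727  0.125 ]
265 291 350 [ 0.4607 -0.1764  0.125 ] [ 0.4798 -0.2171  0.125 ] [ 0.4703 -0.1968  0.125 ]
280 292 350 [ 0.4499 -0.182   0.125 ] [ 0.4688 -0.2226  0.125 ] [ 0.4593 -0.2023  0.125 ]
295 293 350 [ 0.4386 -0.1878  0.125 ] [ 0.4575 -0.2284  0.125 ] [ 0.4481 -0.2081  0.125 ]
```

```bash
python3 -m crank '[{"gripper":-1,"dx":1.4,"dy":0.6,"dz":0,"rx":0,"ry":0,"rz":-0.02},{"gripper":-1,"dx":0,"dy":0,"dz":20,"rx":0,"ry":0,"rz":0},{"gripper":-1,"dx":0,"dy":0,"dz":20,"rx":0,"ry":0,"rz":0},{"gripper":-1,"dx":0,"dy":0,"dz":20,"rx":0,"ry":0,"rz":0},{"gripper":-1,"dx":0,"dy":0,"dz":20,"rx":0,"ry":0,"rz":0},{"gripper":-1,"dx":0,"dy":0,"dz":0.5,"rx":0,"ry":0,"rz":0},{"gripper":1,"dx":0,"dy":0,"dz":0,"rx":0,"ry":0,"rz":0},{"gripper":1,"dx":0,"dy":0,"dz":0,"rx":0,"ry":0,"rz":0}]' && python3 -m crank '[{"gripper":1,"dx":0,"dy":0,"dz":0,"rx":0,"ry":0,"rz":0},{"gripper":1,"dx":0,"dy":0,"dz":0,"rx":0,"ry":0,"rz":0},{"gripper":1,"dx":0,"dy":0,"dz":0,"rx":0,"ry":0,"rz":0},{"gripper":1,"dx":0,"dy":0,"dz":0,"rx":0,"ry":0,"rz":0}]'
python3 -c "
from h import *
s=robot.observe();r=R.from_quat(s['eef_rot']).as_matrix();print(s['position'],np.degrees(np.arctan2(r[1,0],r[0,0])),s['gripper_width'])"
```

```text
t: 3.2
position: [0.4929, -0.1853, 0.3251]
eef_rot: [0.974, 0.228, 0.001, 0.0]
ft_force: [0.8, 0.8, 1.0]
gripper_width: 0.0761
grip_force: 0.0
t: 3.7
position: [0.4926, -0.1853, 0.3242]
eef_rot: [0.974, 0.228, -0.0, 0.0]
ft_force: [-0.1, 0.2, -0.1]
gripper_width: 0.0364
grip_force: 0.0
[ 0.49257784 -0.18527742  0.32424072] 26.337354924506865 0.03643895321227772
```

```bash
python3 -m crank '[{"gripper":1,"dx":0,"dy":0,"dz":0,"rx":0,"ry":0,"rz":0},{"gripper":1,"dx":0,"dy":0,"dz":0,"rx":0,"ry":0,"rz":0},{"gripper":1,"dx":0,"dy":0,"dz":0,"rx":0,"ry":0,"rz":0},{"gripper":1,"dx":0,"dy":0,"dz":0,"rx":0,"ry":0,"rz":0}]' 
python3 -c "
from h import *
s=robot.observe();r=R.from_quat(s['eef_rot']).as_matrix();print(s['position'],np.degrees(np.arctan2(r[1,0],r[0,0])),s['gripper_width'],s['torque'])"
python3 -m crank '[{"gripper":1,"dx":0,"dy":0,"dz":-5,"rx":0,"ry":0,"rz":0},{"gripper":1,"dx":0,"dy":0,"dz":-15,"rx":0,"ry":0,"rz":0},{"gripper":1,"dx":0,"dy":0,"dz":-20,"rx":0,"ry":0,"rz":0},{"gripper":1,"dx":0,"dy":0,"dz":-20,"rx":0,"ry":0,"rz":0},{"gripper":1,"dx":0,"dy":0,"dz":-20,"rx":0,"ry":0,"rz":0},{"gripper":1,"dx":0,"dy":0,"dz":-20,"rx":0,"ry":0,"rz":0},{"gripper":1,"dx":0,"dy":0,"dz":-20,"rx":0,"ry":0,"rz":0},{"gripper":1,"dx":0,"dy":0,"dz":0,"rx":0,"ry":0,"rz":0}]'
```

```text
t: 4.2
position: [0.4926, -0.1852, 0.3242]
eef_rot: [0.974, 0.228, -0.0, -0.0]
ft_force: [-0.7, -0.1, 0.1]
gripper_width: 0.022
grip_force: 30.0
[ 0.49256987 -0.18521649  0.324171  ] 26.34250918107518 0.021973749240894985 [ 0.0978878   0.01256154 -0.01887719]
t: 5.2
position: [0.4929, -0.1852, 0.4464]
eef_rot: [0.974, 0.228, 0.002, 0.001]
ft_force: [-0.4, 0.3, -1.2]
gripper_width: 0.0217
grip_force: 30.0
```

```bash
python3 -m crank '[{"gripper":1,"dx":10,"dy":-17,"dz":0,"rx":0,"ry":0,"rz":0},{"gripper":1,"dx":20,"dy":-34,"dz":0,"rx":0,"ry":0,"rz":0},{"gripper":1,"dx":25,"dy":-42,"dz":0,"rx":0,"ry":0,"rz":0},{"gripper":1,"dx":25,"dy":-42,"dz":0,"rx":0,"ry":0,"rz":0},{"gripper":1,"dx":25,"dy":-42,"dz":0,"rx":0,"ry":0,"rz":0},{"gripper":1,"dx":20,"dy":-34,"dz":0,"rx":0,"ry":0,"rz":0},{"gripper":1,"dx":10.5,"dy":-18.4,"dz":0,"rx":0,"ry":0,"rz":0},{"gripper":1,"dx":0,"dy":0,"dz":0,"rx":0,"ry":0,"rz":0}]'
python3 - <<'E'
from h import *
s=robot.observe();print(s["t"],s["position"])
np.savez("w3.npz",**camera_params("wrist"))
save("w3",read_camera("wrist"))
E
```

```text
t: 6.2
position: [0.5118, 0.0822, 0.4437]
eef_rot: [0.973, 0.23, -0.0, -0.0]
ft_force: [0.3, -0.8, -1.2]
gripper_width: 0.022
grip_force: 30.0
6.2 [0.5118458  0.08217085 0.44371608]
```

View pics/w3.png

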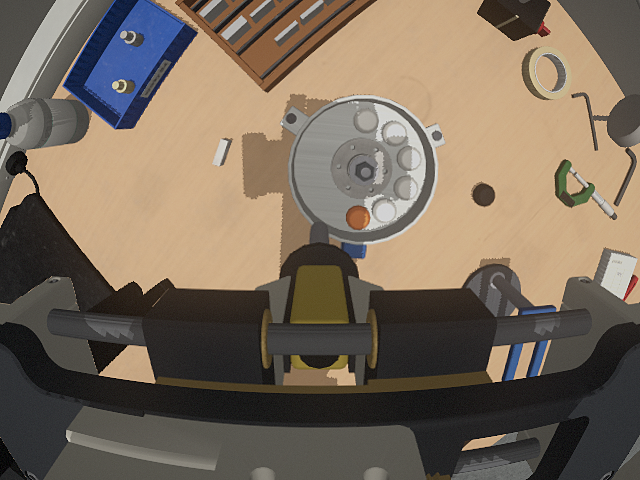

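The rod is upright in the fingers, with its shank end near (320,225). The pan centre is near (361,168), the stud top at (364,171) and the orange bead at (357,217), so the channel below the rod is free.

```bash
python3 - <<'E'
from h import *
np.set_printoptions(precision=4,suppress=True)
p=dict(np.load("w3.npz"))
q=lambda u,v,z:onz("wrist",u,v,z,p)
print("foot",q(361,168,.016),"stud",q(364,171,.05),"tip",q(320,225,.145))
im=cv2.imread("pics/w3.png");hsv=cv2.cvtColor(im,cv2.COLOR_BGR2HSV).astype(int);H,S,V=hsv[...,0],hsv[...,1],hsv[...,2]
m=(H>3)&(H<16)&(S>190)&(V>100);m[:195]=0;m[240:]=0;m[:,:335]=0;m[:,380:]=0
ys,xs=np.nonzero(m);print("orange",len(xs),xs.mean(),ys.mean(),q(xs.mean(),ys.mean(),.022))
for n,a,b in(("rimLR",(290,168),(438,168)),("rimTB",(362,95),(362,243))): print(n,q(*a,.042),q(*b,.042),(q(*a,.042)+q(*b,.042))/2)
E
```

```text
foot [0.562  0.0559 0.016 ] stud [0.5622 0.0568 0.05  ] tip [0.5141 0.0827 0.145 ]
orange 0 nan nan [0.473  0.0632 0.022 ]
rimLR [0.5303 0.1251 0.042 ] [ 0.6023 -0.0135  0.042 ] [0.5663 0.0558 0.042 ]
rimTB [0.6308 0.0934 0.042 ] [0.4922 0.0207 0.042 ] [0.5615 0.057  0.042 ]<stdin>:8: RuntimeWarning: Mean of empty slice.
  ret = ret.dtype.type(ret / rcount)
```

```bash
python3 -m crank '[{"gripper":1,"dx":0.5,"dy":0.5,"dz":20,"rx":0,"ry":0,"rz":0},{"gripper":1,"dx":0,"dy":0,"dz":25,"rx":0,"ry":0,"rz":0},{"gripper":1,"dx":0,"dy":0,"dz":25,"rx":0,"ry":0,"rz":0},{"gripper":1,"dx":0,"dy":0,"dz":25,"rx":0,"ry":0,"rz":0},{"gripper":1,"dx":0,"dy":0,"dz":20,"rx":0,"ry":0,"rz":0},{"gripper":1,"dx":0,"dy":0,"dz":12,"rx":0,"ry":0,"rz":0},{"gripper":1,"dx":0,"dy":0,"dz":7,"rx":0,"ry":0,"rz":0},{"gripper":1,"dx":0,"dy":0,"dz":0,"rx":0,"ry":0,"rz":0}]'
python3 - <<'E'
from h import *
s=robot.observe();print(s["position"],s["ft_force"]);M=R.from_quat(s["eef_rot"]).as_matrix();print(M)
C=np.array([.561,.0545]);v=s["position"][:2]-C;print(np.hypot(*v)*1e3,np.degrees(np.arctan2(v[1],v[0])))
a0=np.arctan2(v[1],v[0]);p=s["position"][:2]
# waypoints: 7 deg steps at r=55
A=np.radians(np.concatenate([np.arange(154,154+ 7*53,7)]))
for i,a in enumerate(A):
    w=C+.055*np.array([np.cos(a),np.sin(a)]);d=M[:2,:2].T@(w-p)*1e3;p=w
    print(i,round(np.degrees(a)),np.round(d,1),end="; " if (i+1)%4 else "\n")
E
```

```text
t: 7.25
position: [0.513, 0.0799, 0.3102]
eef_rot: [0.974, 0.228, -0.0, 0.0]
ft_force: [0.9, 0.6, -1.4]
gripper_width: 0.0218
grip_force: 30.0
[0.5129713  0.07988403 0.31018591] [ 0.88064613  0.59138062 -1.41739238]
[[ 8.96387874e-01  4.43270512e-01 -1.82727248e-04]
 [ 4.43270477e-01 -8.96387887e-01 -2.01017335e-04]
 [-2.52899549e-04  9.91919065e-05 -9.99999963e-01]]
54.32407177819499 152.14274286681328
0 154 [-1.8  0.5]; 1 161 [-5.1  4.4]; 2 168 [-4.5  5. ]; 3 175 [-3.8  5.5]
4 182 [-3.1  5.9]; 5 189 [-2.4  6.3]; 6 196 [-1.6  6.5]; 7 203 [-0.8  6.7]
8 210 [0.  6.7]; 9 217 [0.8 6.7]; 10 224 [1.6 6.5]; 11 231 [2.4 6.3]
12 238 [3.2 5.9]; 13 245 [3.9 5.5]; 14 252 [4.5 5. ]; 15 259 [5.1 4.4]
16 266 [5.6 3.7]; 17 273 [6. 3.]; 18 280 [6.3 2.3]; 19 287 [6.5 1.5]
20 294 [6.7 0.7]; 21 301 [ 6.7 -0.1]; 22 308 [ 6.6 -1. ]; 23 315 [ 6.5 -1.8]
24 322 [ 6.2 -2.5]; 25 329 [ 5.9 -3.3]; 26 336 [ 5.4 -4. ]; 27 343 [ 4.9 -4.6]
28 350 [ 4.3 -5.2]; 29 357 [ 3.6 -5.6]; 30 364 [ 2.9 -6. ]; 31 371 [ 2.2 -6.4]
32 378 [ 1.4 -6.6]; 33 385 [ 0.6 -6.7]; 34 392 [-0.3 -6.7]; 35 399 [-1.1 -6.6]
36 406 [-1.9 -6.4]; 37 413 [-2.6 -6.2]; 38 420 [-3.4 -5.8]; 39 427 [-4.1 -5.3]
40 434 [-4.7 -4.8]; 41 441 [-5.2 -4.2]; 42 448 [-5.7 -3.5]; 43 455 [-6.1 -2.8]
44 462 [-6.4 -2.1]; 45 469 [-6.6 -1.3]; 46 476 [-6.7 -0.4]; 47 483 [-6.7  0.4]
48 490 [-6.6  1.2]; 49 497 [-6.4  2. ]; 50 504 [-6.1  2.8]; 51 511 [-5.7  3.5]
52 518 [-5.3  4.2];
```

```bash
Z='' ; python3 -m crank '[{"gripper":1,"dx":-1.8,"dy":0.5,"dz":0,"rx":0,"ry":0,"rz":0},{"gripper":1,"dx":-5.1,"dy":4.4,"dz":0,"rx":0,"ry":0,"rz":0},{"gripper":1,"dx":-4.5,"dy":5,"dz":0,"rx":0,"ry":0,"rz":0},{"gripper":1,"dx":-3.8,"dy":5.5,"dz":0,"rx":0,"ry":0,"rz":0},{"gripper":1,"dx":-3.1,"dy":5.9,"dz":0,"rx":0,"ry":0,"rz":0},{"gripper":1,"dx":-2.4,"dy":6.3,"dz":0,"rx":0,"ry":0,"rz":0},{"gripper":1,"dx":-1.6,"dy":6.5,"dz":0,"rx":0,"ry":0,"rz":0},{"gripper":1,"dx":-0.8,"dy":6.7,"dz":0,"rx":0,"ry":0,"rz":0}]' && python3 -m crank '[{"gripper":1,"dx":0,"dy":6.7,"dz":0,"rx":0,"ry":0,"rz":0},{"gripper":1,"dx":0.8,"dy":6.7,"dz":0,"rx":0,"ry":0,"rz":0},{"gripper":1,"dx":1.6,"dy":6.5,"dz":0,"rx":0,"ry":0,"rz":0},{"gripper":1,"dx":2.4,"dy":6.3,"dz":0,"rx":0,"ry":0,"rz":0},{"gripper":1,"dx":3.2,"dy":5.9,"dz":0,"rx":0,"ry":0,"rz":0},{"gripper":1,"dx":3.9,"dy":5.5,"dz":0,"rx":0,"ry":0,"rz":0},{"gripper":1,"dx":4.5,"dy":5,"dz":0,"rx":0,"ry":0,"rz":0},{"gripper":1,"dx":5.1,"dy":4.4,"dz":0,"rx":0,"ry":0,"rz":0}]'
cat >> h.py <<'E'
def rodpos():
    s=robot.observe();v=(s["position"][:2]-np.array([.561,.0545]))*1e3
    print("t",s["t"],"z",s["position"][2],"r",np.hypot(*v),"ang",np.degrees(np.arctan2(v[1],v[0]))%360,"F",s["ft_force"],"w",s["gripper_width"])
E
python3 - <<'E'
from h import *
np.set_printoptions(precision=4,suppress=True)
rodpos()
for f,u,v in(("top0",196,256),("w3",357,217),("w2",138,105)):print(cv2.cvtColor(cv2.imread(f"pics/{f}.png"),cv2.COLOR_BGR2HSV)[v,u])
np.savez("w4.npz",**camera_params("wrist"))
a=read_camera("wrist");b=read_camera("top");save("w4",a);save("t4",b)
cv2.imwrite("pics/c4.png",np.hstack([a[50:450,100:500],b[100:300,80:280].repeat(2,0).repeat(2,1)])[:,:,::-1])
E
```

```text
t: 8.25
position: [0.5105, 0.033, 0.3102]
eef_rot: [0.974, 0.228, 0.0, -0.0]
ft_force: [-0.3, 0.5, -2.3]
gripper_width: 0.022
grip_force: 30.0
t: 9.25
position: [0.5509, 0.0006, 0.3102]
eef_rot: [0.974, 0.228, -0.0, 0.0]
ft_force: [-0.8, 0.9, -1.4]
gripper_width: 0.0217
grip_force: 30.0
t 9.25 z 0.31018973552887424 r 54.795357378450454 ang 259.34693736264524 F [-0.8016  0.8654 -1.4215] w 0.021677080662927773
[ 17 255 144]
[ 11 160 161]
[ 14 164 190]
```

View pics/c4.png

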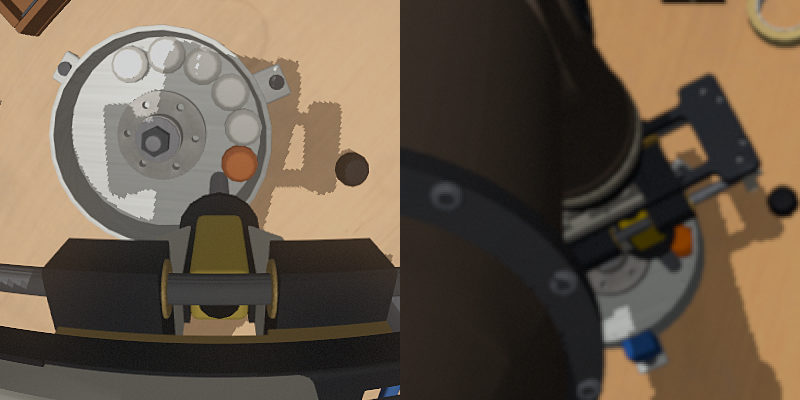

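The stir works. In the left view the shank (220,185) pushes the orange bead (239,163), and the five white beads lead it round to (130,64). Continuing.

```bash
python3 -m crank '[{"gripper":1,"dx":5.6,"dy":3.7,"dz":0,"rx":0,"ry":0,"rz":0},{"gripper":1,"dx":6,"dy":3,"dz":0,"rx":0,"ry":0,"rz":0},{"gripper":1,"dx":6.3,"dy":2.3,"dz":0,"rx":0,"ry":0,"rz":0},{"gripper":1,"dx":6.5,"dy":1.5,"dz":0,"rx":0,"ry":0,"rz":0},{"gripper":1,"dx":6.7,"dy":0.7,"dz":0,"rx":0,"ry":0,"rz":0},{"gripper":1,"dx":6.7,"dy":-0.1,"dz":0,"rx":0,"ry":0,"rz":0},{"gripper":1,"dx":6.6,"dy":-1,"dz":0,"rx":0,"ry":0,"rz":0},{"gripper":1,"dx":6.5,"dy":-1.8,"dz":0,"rx":0,"ry":0,"rz":0}]' && python3 -m crank '[{"gripper":1,"dx":6.2,"dy":-2.5,"dz":0,"rx":0,"ry":0,"rz":0},{"gripper":1,"dx":5.9,"dy":-3.3,"dz":0,"rx":0,"ry":0,"rz":0},{"gripper":1,"dx":5.4,"dy":-4,"dz":0,"rx":0,"ry":0,"rz":0},{"gripper":1,"dx":4.9,"dy":-4.6,"dz":0,"rx":0,"ry":0,"rz":0},{"gripper":1,"dx":4.3,"dy":-5.2,"dz":0,"rx":0,"ry":0,"rz":0},{"gripper":1,"dx":3.6,"dy":-5.6,"dz":0,"rx":0,"ry":0,"rz":0},{"gripper":1,"dx":2.9,"dy":-6,"dz":0,"rx":0,"ry":0,"rz":0},{"gripper":1,"dx":2.2,"dy":-6.4,"dz":0,"rx":0,"ry":0,"rz":0}]'
python3 - <<'E'
from h import *
np.set_printoptions(precision=4,suppress=True)
rodpos()
p=camera_params("wrist");a=read_camera("wrist");save("w5",a);np.savez("w5.npz",**p)
h=cv2.cvtColor(a,cv2.COLOR_RGB2HSV).astype(int)
K=((h[...,0]>5)&(h[...,0]<14)&(h[...,1]>165)&(h[...,2]>90)).astype(np.uint8)
n,l,st,c=cv2.connectedComponentsWithStats(K)
for i in range(1,n):
    if st[i,4]>60:
        w=onz("wrist",*c[i],.024,p)[:2];v=(w-[.561,.0545])*1e3
        print(c[i],st[i,4],w,np.hypot(*v),np.degrees(np.arctan2(v[1],v[0]))%360)
E
```

```text
t: 10.35
position: [0.6001, 0.0162, 0.3102]
eef_rot: [0.974, 0.228, 0.0, 0.0]
ft_force: [-0.2, -0.6, -0.7]
gripper_width: 0.0221
grip_force: 30.0
t: 11.35
position: [0.6148, 0.0659, 0.3103]
eef_rot: [0.974, 0.228, 0.0, -0.0]
ft_force: [-0.1, -0.3, -1.5]
gripper_width: 0.0222
grip_force: 30.0
t 11.35 z 0.3102881935609103 r 55.00510011458518 ang 11.990255094500966 F [-0.0815 -0.3278 -1.5221] w 0.022221432070756737
[297.3235 219.4676] 340 [0.6167 0.0846] 63.29665076335268 28.390611581011953
```

```bash
python3 -m crank '[{"gripper":1,"dx":1.4,"dy":-6.6,"dz":0,"rx":0,"ry":0,"rz":0},{"gripper":1,"dx":0.6,"dy":-6.7,"dz":0,"rx":0,"ry":0,"rz":0},{"gripper":1,"dx":-0.3,"dy":-6.7,"dz":0,"rx":0,"ry":0,"rz":0},{"gripper":1,"dx":-1.1,"dy":-6.6,"dz":0,"rx":0,"ry":0,"rz":0},{"gripper":1,"dx":-1.9,"dy":-6.4,"dz":0,"rx":0,"ry":0,"rz":0},{"gripper":1,"dx":-2.6,"dy":-6.2,"dz":0,"rx":0,"ry":0,"rz":0},{"gripper":1,"dx":-3.4,"dy":-5.8,"dz":0,"rx":0,"ry":0,"rz":0},{"gripper":1,"dx":-4.1,"dy":-5.3,"dz":0,"rx":0,"ry":0,"rz":0}]' && python3 -m crank '[{"gripper":1,"dx":-4.7,"dy":-4.8,"dz":0,"rx":0,"ry":0,"rz":0},{"gripper":1,"dx":-5.2,"dy":-4.2,"dz":0,"rx":0,"ry":0,"rz":0},{"gripper":1,"dx":-5.7,"dy":-3.5,"dz":0,"rx":0,"ry":0,"rz":0},{"gripper":1,"dx":-6.1,"dy":-2.8,"dz":0,"rx":0,"ry":0,"rz":0},{"gripper":1,"dx":-6.4,"dy":-2.1,"dz":0,"rx":0,"ry":0,"rz":0},{"gripper":1,"dx":-6.6,"dy":-1.3,"dz":0,"rx":0,"ry":0,"rz":0},{"gripper":1,"dx":-6.7,"dy":-0.4,"dz":0,"rx":0,"ry":0,"rz":0},{"gripper":1,"dx":-6.7,"dy":0.4,"dz":0,"rx":0,"ry":0,"rz":0}]'
python3 - <<'E'
from h import *
rodpos()
a=read_camera("wrist");b=read_camera("top");save("w6",a);save("t6",b)
cv2.imwrite("pics/c6.png",np.hstack([a[50:450,100:500],b[100:300,80:280].repeat(2,0).repeat(2,1)])[:,:,::-1])
E
```

```text
t: 12.4
position: [0.5818, 0.1057, 0.3103]
eef_rot: [0.974, 0.228, 0.0, -0.0]
ft_force: [0.6, -1.1, -1.0]
gripper_width: 0.0218
grip_force: 30.0
t: 13.4
position: [0.5304, 0.1007, 0.3102]
eef_rot: [0.974, 0.228, 0.0, -0.0]
ft_force: [1.3, -0.5, -1.2]
gripper_width: 0.022
grip_force: 30.0
t 13.4 z 0.3102412470555536 r 55.38136416253442 ang 123.5368562559233 F [ 1.31935178 -0.52537673 -1.23035968] w 0.021991151540300614
```

View pics/c6.png

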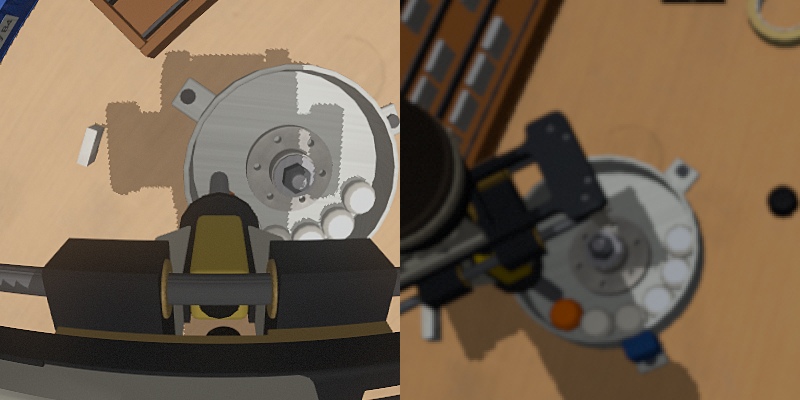

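In the top view (right) the orange bead is at about (163,256) in full-picture pixels, still ahead of the rod, with the lug at (201,273). All six beads are in the pan.

```bash
python3 -m crank '[{"gripper":1,"dx":-6.6,"dy":1.2,"dz":0,"rx":0,"ry":0,"rz":0},{"gripper":1,"dx":-6.4,"dy":2,"dz":0,"rx":0,"ry":0,"rz":0},{"gripper":1,"dx":-6.1,"dy":2.8,"dz":0,"rx":0,"ry":0,"rz":0},{"gripper":1,"dx":-5.7,"dy":3.5,"dz":0,"rx":0,"ry":0,"rz":0},{"gripper":1,"dx":-5.3,"dy":4.2,"dz":0,"rx":0,"ry":0,"rz":0},{"gripper":1,"dx":-4.7,"dy":4.8,"dz":0,"rx":0,"ry":0,"rz":0},{"gripper":1,"dx":0,"dy":0,"dz":0,"rx":0,"ry":0,"rz":0}]'
cat >> h.py <<'E'
def orange(im):
    h=cv2.cvtColor(im,cv2.COLOR_RGB2HSV).astype(int)
    m=((h[...,0]>=8)&(h[...,0]<=18)&(h[...,1]>200)&(h[...,2]>90)).astype(np.uint8); m[:,250:]=0;m[:160]=0;m[290:]=0;m[:,:115]=0
    n,l,st,c=cv2.connectedComponentsWithStats(m)
    for i in range(1,n):
        if st[i,4]>25:
            w=onz("top",*c[i],.025)[:2];v=(w-[.5605,.0535])*1e3
            print("orange",c[i],st[i],w,np.hypot(*v),np.degrees(np.arctan2(v[1],v[0]))%360)
E
python3 - <<'E'
from h import *
rodpos(); orange(cv2.imread("pics/top0.png")[:,:,::-1].copy()); orange(cv2.imread("pics/t6.png")[:,:,::-1].copy())
b=read_camera("top");save("t7",b);orange(b)
E
```

```text
t: 14.38
position: [0.5077, 0.068, 0.3101]
eef_rot: [0.974, 0.227, -0.0, 0.0]
ft_force: [1.1, 0.2, -0.6]
gripper_width: 0.0219
grip_force: 30.0
t 14.375 z 0.31014271937192395 r 54.9704726694337 ang 165.83565302792638 F [ 1.11097033  0.24102555 -0.62234714] w 0.0218809363561895
orange [196.19354839 255.70322581] [190 249  14  14 155] [0.50921617 0.03159572] 55.765840088019885 203.12823571847167
orange [161.664 256.16 ] [156 250  12  13 125] [0.51049579 0.08877473] 61.19417921221922 144.79950946575056
orange [186.73043478 261.30434783] [181 256  13  11 115] [0.50034953 0.04705619] 60.49464686305575 186.11467527648915
```

```bash
python3 -m crank '[{"gripper":1,"dx":-2.4,"dy":-4.1,"dz":0,"rx":0,"ry":0,"rz":0},{"gripper":1,"dx":-2.4,"dy":-4.1,"dz":0,"rx":0,"ry":0,"rz":0},{"gripper":1,"dx":-2.5,"dy":3,"dz":0,"rx":0,"ry":0,"rz":0},{"gripper":1,"dx":-2.5,"dy":3,"dz":0,"rx":0,"ry":0,"rz":0},{"gripper":1,"dx":-2.1,"dy":3.3,"dz":0,"rx":0,"ry":0,"rz":0},{"gripper":1,"dx":-2.1,"dy":3.3,"dz":0,"rx":0,"ry":0,"rz":0},{"gripper":1,"dx":0,"dy":0,"dz":0,"rx":0,"ry":0,"rz":0}]'
python3 - <<'E'
from h import *
rodpos(); b=read_camera("top");save("t8",b);orange(b)
E
```

```text
t: 15.3
position: [0.4973, 0.0581, 0.3102]
eef_rot: [0.974, 0.227, -0.0, 0.0]
ft_force: [-0.2, 0.4, -1.1]
gripper_width: 0.022
grip_force: 30.0
t 15.3 z 0.3101876794583167 r 63.81943789855884 ang 176.80372981668157 F [-0.18308296  0.40389041 -1.09537499] w 0.02204348565780378
orange [192.31147541 259.26229508] [186 254  13  12 122] [0.50345123 0.03790394] 59.14219869006396 195.28998464232626
```

```bash
python3 -m crank '[{"gripper":1,"dx":-1.6,"dy":2.4,"dz":0,"rx":0,"ry":0,"rz":0},{"gripper":1,"dx":-1.6,"dy":2.4,"dz":0,"rx":0,"ry":0,"rz":0},{"gripper":1,"dx":-1.5,"dy":2.3,"dz":0,"rx":0,"ry":0,"rz":0},{"gripper":1,"dx":0,"dy":0,"dz":0,"rx":0,"ry":0,"rz":0}]'
python3 - <<'E'
from h import *
rodpos(); b=read_camera("top");save("t9",b);orange(b)
E
```

```text
t: 15.85
position: [0.4962, 0.0498, 0.3102]
eef_rot: [0.974, 0.228, -0.0, 0.0]
ft_force: [-0.1, -0.1, -2.5]
gripper_width: 0.0216
grip_force: 30.0
t 15.85 z 0.310190904026714 r 64.992371348758 ang 184.11555984007353 F [-0.14014955 -0.09552734 -2.4758037 ] w 0.021567144515905783
orange [196.10569106 257.6504065 ] [190 252  13  13 123] [0.50593933 0.03168037] 58.7619179435007 201.79721283132784
```

```bash
python3 -m crank '[{"gripper":1,"dx":-0.7,"dy":2.0,"dz":0,"rx":0,"ry":0,"rz":0},{"gripper":1,"dx":0,"dy":0,"dz":0,"rx":0,"ry":0,"rz":0},{"gripper":1,"dx":4,"dy":-3.6,"dz":0,"rx":0,"ry":0,"rz":0},{"gripper":1,"dx":2,"dy":-1.8,"dz":-4,"rx":0,"ry":0,"rz":0},{"gripper":1,"dx":0,"dy":0,"dz":-16,"rx":0,"ry":0,"rz":0},{"gripper":1,"dx":0,"dy":0,"dz":-30,"rx":0,"ry":0,"rz":0},{"gripper":1,"dx":0,"dy":0,"dz":-30,"rx":0,"ry":0,"rz":0},{"gripper":1,"dx":0,"dy":0,"dz":-30,"rx":0,"ry":0,"rz":0}]' && python3 -m crank '[{"gripper":1,"dx":0,"dy":0,"dz":-20,"rx":0,"ry":0,"rz":0},{"gripper":1,"dx":0,"dy":0,"dz":-4,"rx":0,"ry":0,"rz":0},{"gripper":1,"dx":0,"dy":0,"dz":0,"rx":0,"ry":0,"rz":0}]'
python3 - <<'E'
from h import *
rodpos(); b=read_camera("top");save("t10",b);orange(b)
s=robot.observe();M=R.from_quat(s["eef_rot"]).as_matrix();print(M);print(M.T@(np.array([.4926,-.1852,.3242])-s["position"])*1e3)
E
```

```text
t: 16.9
position: [0.4993, 0.0557, 0.4224]
eef_rot: [0.974, 0.228, 0.001, 0.0]
ft_force: [-0.8, -0.4, -1.6]
gripper_width: 0.0217
grip_force: 30.0
t: 17.27
position: [0.4993, 0.0555, 0.4443]
eef_rot: [0.974, 0.228, 0.0, 0.0]
ft_force: [0.1, -0.0, -2.5]
gripper_width: 0.0222
grip_force: 30.0
t 17.275 z 0.4442799633582977 r 61.75612734874454 ang 179.0539600576507 F [ 0.14347815 -0.01256768 -2.53046548] w 0.02217716087423233
orange [196.98319328 257.29411765] [191 252  13  12 119] [0.50648743 0.03023937] 58.80828958787363 203.29923656441113
[[ 8.96175834e-01  4.43698445e-01 -7.50930072e-04]
 [ 4.43698396e-01 -8.96176141e-01 -2.39212508e-04]
 [-7.79103833e-04 -1.18810000e-04 -9.99999689e-01]]
[-112.575695    212.80762536  119.6347318 ]
```

```bash
python3 -m crank '[{"gripper":1,"dx":-8,"dy":15,"dz":0,"rx":0,"ry":0,"rz":0},{"gripper":1,"dx":-17,"dy":32,"dz":0,"rx":0,"ry":0,"rz":0},{"gripper":1,"dx":-20,"dy":38,"dz":0,"rx":0,"ry":0,"rz":0},{"gripper":1,"dx":-20,"dy":38,"dz":0,"rx":0,"ry":0,"rz":0},{"gripper":1,"dx":-20,"dy":38,"dz":0,"rx":0,"ry":0,"rz":0},{"gripper":1,"dx":-18,"dy":34,"dz":0,"rx":0,"ry":0,"rz":0},{"gripper":1,"dx":-9.6,"dy":17.8,"dz":0,"rx":0,"ry":0,"rz":0},{"gripper":1,"dx":0,"dy":0,"dz":0,"rx":0,"ry":0,"rz":0}]'
python3 - <<'E'
from h import *
s=robot.observe();M=R.from_quat(s["eef_rot"]).as_matrix();print(M,M.T@(np.array([.4926,-.1852,.3242])-s["position"])*1e3)
a=read_camera("wrist");b=read_camera("scene");c=read_camera("top");save("w11",a);save("t11",c);orange(c)
cv2.imwrite("pics/c11.png",np.hstack([a[80:400,160:480],b[130:290,250:410].repeat(2,0).repeat(2,1)])[:,:,::-1])
E
```

```text
t: 18.32
position: [0.492, -0.1879, 0.4433]
eef_rot: [0.974, 0.226, -0.001, -0.0]
ft_force: [0.4, 1.0, -0.8]
gripper_width: 0.0221
grip_force: 30.0
[[ 8.98098612e-01  4.39790516e-01 -1.78484318e-03]
 [ 4.39790586e-01 -8.98100273e-01 -3.74199132e-04]
 [-1.76753738e-03 -4.48889508e-04 -9.99998337e-01]] [  1.92547763  -2.16209179 119.13537812]
```

View pics/c11.png

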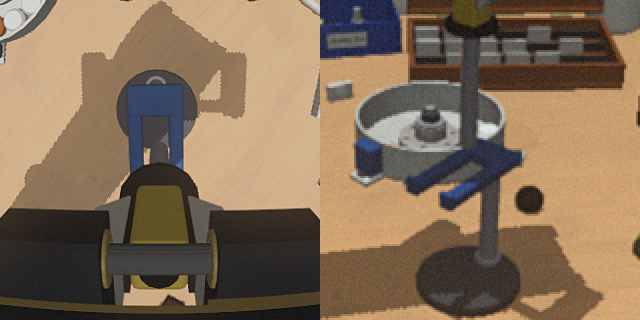

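The rod hangs upright over the slot: the shank end is at (157,152) between the prongs at columns 130–183 in the left crop. The arm is still settling, so I'll recheck the offset, then lower.

```bash
python3 -m crank '[{"gripper":1,"dx":0,"dy":0,"dz":0,"rx":0,"ry":0,"rz":0},{"gripper":1,"dx":0,"dy":0,"dz":0,"rx":0,"ry":0,"rz":0}]'
python3 - <<'E'
from h import *
s=robot.observe();M=R.from_quat(s["eef_rot"]).as_matrix();print(M.T@(np.array([.4926,-.1852,.3242])-s["position"])*1e3)
E
```

```text
t: 18.73
position: [0.493, -0.1844, 0.4443]
eef_rot: [0.974, 0.228, 0.0, -0.0]
ft_force: [0.0, -0.3, -1.8]
gripper_width: 0.022
grip_force: 30.0
[ -0.76542624   0.52598189 120.05112021]
```

```bash
python3 -m crank '[{"gripper":1,"dx":-0.7,"dy":0.5,"dz":8,"rx":0,"ry":0,"rz":0},{"gripper":1,"dx":0,"dy":0,"dz":15,"rx":0,"ry":0,"rz":0},{"gripper":1,"dx":0,"dy":0,"dz":18,"rx":0,"ry":0,"rz":0},{"gripper":1,"dx":0,"dy":0,"dz":18,"rx":0,"ry":0,"rz":0},{"gripper":1,"dx":0,"dy":0,"dz":18,"rx":0,"ry":0,"rz":0},{"gripper":1,"dx":0,"dy":0,"dz":18,"rx":0,"ry":0,"rz":0},{"gripper":1,"dx":0,"dy":0,"dz":13,"rx":0,"ry":0,"rz":0},{"gripper":1,"dx":0,"dy":0,"dz":0,"rx":0,"ry":0,"rz":0}]' && python3 -m crank '[{"gripper":1,"dx":0,"dy":0,"dz":5,"rx":0,"ry":0,"rz":0},{"gripper":1,"dx":0,"dy":0,"dz":4,"rx":0,"ry":0,"rz":0},{"gripper":1,"dx":0,"dy":0,"dz":2.7,"rx":0,"ry":0,"rz":0},{"gripper":1,"dx":0,"dy":0,"dz":0,"rx":0,"ry":0,"rz":0},{"gripper":1,"dx":0,"dy":0,"dz":0,"rx":0,"ry":0,"rz":0}]'
```

```text
t: 19.73
position: [0.4921, -0.1857, 0.3349]
eef_rot: [0.974, 0.228, -0.001, -0.001]
ft_force: [0.1, 0.4, -1.2]
gripper_width: 0.0217
grip_force: 30.0
t: 20.35
position: [0.4926, -0.1859, 0.3247]
eef_rot: [0.974, 0.228, 0.0, 0.0]
ft_force: [-0.6, -0.4, -0.9]
gripper_width: 0.0221
grip_force: 30.0
```

```bash
python3 -m crank '[{"gripper":1,"dx":0,"dy":-0.5,"dz":0.5,"rx":0,"ry":0,"rz":0},{"gripper":1,"dx":0,"dy":0,"dz":0.3,"rx":0,"ry":0,"rz":0},{"gripper":1,"dx":0,"dy":0,"dz":0,"rx":0,"ry":0,"rz":0},{"gripper":1,"dx":0,"dy":0,"dz":0,"rx":0,"ry":0,"rz":0}]' && python3 -m crank '[{"gripper":0.5,"dx":0,"dy":0,"dz":0,"rx":0,"ry":0,"rz":0},{"gripper":0,"dx":0,"dy":0,"dz":0,"rx":0,"ry":0,"rz":0},{"gripper":-1,"dx":0,"dy":0,"dz":0,"rx":0,"ry":0,"rz":0},{"gripper":-1,"dx":0,"dy":0,"dz":0,"rx":0,"ry":0,"rz":0},{"gripper":-1,"dx":0,"dy":0,"dz":0,"rx":0,"ry":0,"rz":0},{"gripper":-1,"dx":0,"dy":0,"dz":0,"rx":0,"ry":0,"rz":0},{"gripper":-1,"dx":0,"dy":0,"dz":0,"rx":0,"ry":0,"rz":0},{"gripper":-1,"dx":0,"dy":0,"dz":0,"rx":0,"ry":0,"rz":0}]'
```

```text
t: 20.85
position: [0.4924, -0.1854, 0.3241]
eef_rot: [0.974, 0.228, 0.0, 0.0]
ft_force: [-1.6, 0.4, 6.6]
gripper_width: 0.0216
grip_force: 30.0
t: 21.85
position: [0.4923, -0.1854, 0.3237]
eef_rot: [0.974, 0.228, -0.0, 0.0]
ft_force: [0.3, 0.5, 0.2]
gripper_width: 0.0883
grip_force: 0.0
```

Seated, with a 6.6 N contact force, and released. Next I retreat upwards and check.

```bash
python3 -m crank '[{"gripper":-1,"dx":0,"dy":0,"dz":-5,"rx":0,"ry":0,"rz":0},{"gripper":-1,"dx":0,"dy":0,"dz":-20,"rx":0,"ry":0,"rz":0},{"gripper":-1,"dx":0,"dy":0,"dz":-25,"rx":0,"ry":0,"rz":0},{"gripper":-1,"dx":0,"dy":0,"dz":-25,"rx":0,"ry":0,"rz":0},{"gripper":-1,"dx":0,"dy":0,"dz":-25,"rx":0,"ry":0,"rz":0},{"gripper":-1,"dx":-30,"dy":20,"dz":0,"rx":0,"ry":0,"rz":0},{"gripper":-1,"dx":-40,"dy":30,"dz":0,"rx":0,"ry":0,"rz":0},{"gripper":-1,"dx":-40,"dy":30,"dz":0,"rx":0,"ry":0,"rz":0}]'&& python3 -m crank '[{"gripper":-1,"dx":-20,"dy":40,"dz":0,"rx":0,"ry":0,"rz":0},{"gripper":-1,"dx":-20,"dy":40,"dz":0,"rx":0,"ry":0,"rz":0},{"gripper":-1,"dx":-20,"dy":40,"dz":0,"rx":0,"ry":0,"rz":0},{"gripper":-1,"dx":0,"dy":40,"dz":0,"rx":0,"ry":0,"rz":0},{"gripper":-1,"dx":0,"dy":0,"dz":0,"rx":0,"ry":0,"rz":0}]'
python3 - <<'E'
from h import *
b=read_camera("scene");c=read_camera("top");save("t12",c);orange(c)
cv2.imwrite("pics/c12.png",np.hstack([c[150:300,110:375].repeat(2,0).repeat(2,1)[:,:480],b[130:290,250:410].repeat(2,0).repeat(2,1)[:300]])[:,:,::-1])
E
```

```text
t: 22.85
position: [0.4286, -0.3069, 0.4243]
eef_rot: [0.974, 0.228, 0.0, 0.0]
ft_force: [0.5, -0.7, -0.8]
gripper_width: 0.0917
grip_force: 0.0
t: 23.48
position: [0.4464, -0.4784, 0.4231]
eef_rot: [0.974, 0.227, -0.0, 0.0]
ft_force: [-0.6, 0.7, -0.4]
gripper_width: 0.0916
grip_force: 0.0
orange [197.69291339 257.08661417] [191 252  15  12 127] [0.50679493 0.02907116] 59.00001951641967 204.45937971531882
```

View pics/c12.png

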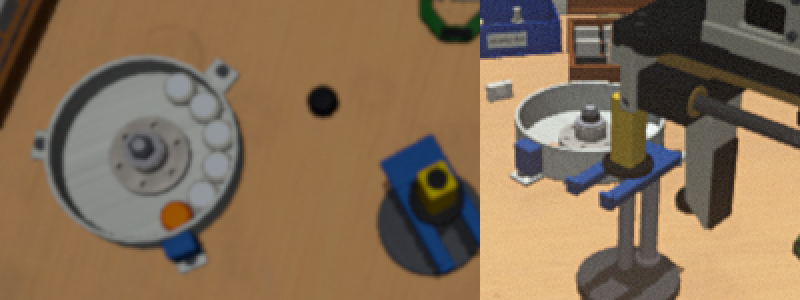

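The rod hangs upright with its collar on both prongs. All six beads are in the pan, and the orange one (177,217 in the crop) is beside the blue lug.

```bash
python3 -c "
from rig import robot
print(robot.close_job())"
```

```text
the job is handed in; nothing more can be done
None
```

The job is handed in: the orange bead went once anticlockwise round the flange and stopped beside the blue lug, about 3–4 mm from where it started; all six beads stayed in the pan, and the rod is back upright in the fork rest, its collar on both prongs (about 24 s used).

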